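# Shut the wide fixings case

### The job

Two fixings cases stand on the workbench with their flat sliding lids left part open. Slide the lid of the wider case fully shut by pressing down on it and dragging it along, and leave the lid of the narrower case as it is.

Things in the scene. Friction and masses are not known exactly. Their poses are not given: they have to be found in the camera images.
- wide_case: The wider case: black plastic, fixed, 270 mm long (x), 105 wide, rim 50 mm above the bench. Origin: centre of its underside. x, along the case, points away from the robot, turned at most 23 degrees. The near part is an open mouth 130 mm long, 85 wide, with large bolts in it, behind a 10 mm end wall level with the rim; the far part has a fixed deck 4 mm above the rim.
- wide_lid (a joint): How far the wider case's lid is open, in m: 0 is fully shut, against the end wall nearest the robot; 0.088 is its other stop. It starts between 0.04 and 0.085. The lid slides along the case, is rigid downwards, stays where it is left and takes about 2 N to move, no more when pressed on.
- wide_lid_edge (a point): Middle of the near edge of the wide lid, on its top face, 50 mm above the bench; moves with the lid. The lid is a flat smooth grey plastic plate 83 mm wide, 5 thick, no handle, top level with the rim. x points along the lid from this edge to the deck (opening; shutting is -x), y across, z up. It shows for 130 mm less the joint value, from this edge to the deck; its tail is under the deck.
- narrow_lid_edge (a point): The same point and axes on the lid of the narrower case, a bystander: alike but 62 mm wide, its lid 40 mm wide, small screws inside, also part open. The cases stand side by side, either one on the left. A tape measure, pliers and a screwdriver lie loose on the bench, clear of both.

How it is judged:
By the outcome, as a careful person would: the job done as asked, in the order asked, and still so for the second after the job is handed in, with the robot touching nothing.
It also fails if it takes over 32 s, if anything falls off the work surface, if the arm or the gripper's body presses on something with over 40 N, if the wrist force passes 120 N, or if a joint passes its speed limit or range.

### The arm

A 7-joint arm with a two-finger parallel gripper is mounted at the origin on the work surface. World frame = base frame: x ahead of the robot, y to its left, z up, the work surface at z = 0. Lengths are in m, angles in rad, forces in N, time in s.
With the tool pointing down it reaches from about 0.4 to 0.85 m from the base axis. Payload 10.4 kg.
Tool frame: the origin (TCP) lies at the very end of the fingers, on their centre line; the grasp point (between the pads) lies 19 mm behind it (r.pinch_z is the distance from the TCP to the grasp point, in m); z points along the fingers, y is the line along which they close (so a half turn about z gives the same grasp; the last joint's range is limited). The gripper opens to 87 mm and grips with 3 to 60 N. Pads are 19 mm wide; open, the fingers measure 117 mm over their backs; the gripper's body (75 mm by 190 mm) begins 51 mm behind the grasp point.
Start: joints at [1.265, 0.332, -0.065, 1.46, 0.022, 1.35, -0.088], TCP at [0.174, -0.6, 0.223] pointing down, gripper open.
Joint ranges: [-2.6, 2.6], [-0.5, 2.12], [-1.47, 1.34], [0.16, 2.42], [-1.27, 4.41], [0.06, 2.06], [-2.6, 2.6]. Speed limits (rad/s): [2.22, 2.22, 2.79, 2.79, 3.14, 3.14, 3.14].

### API

Orientations are given as a unit quaternion [x, y, z, w].
In Python, from bench import sensors, vision, r gives the robot as it stands.
- The arm moves only by the shell command python3 -m crank 'ROWS' [OPENING] [FORCE]. ROWS is JSON, a list of rows, each a list of 2 entries, a list of its own where there are three numbers: the shift along the tool's x, y, z normalised to -1 to 1, where 1 is 3 cm, then the turn about the tool's z normalised to -1 to 1, where 1 is 8 degrees. A call has 1 to 12 rows; each row shifts and turns the commanded pose from where the row before left it, along the tool's axes as they then stand; what a row does not reach is not made up. A row lasts 1/8 s, in which the tool goes at most 62.5 mm and 10.7 degrees, less where a joint would pass 70% of its speed; a pose out of reach is approached as far as the arm can. A call with a number of a shift or a turn outside -1 to 1 is refused whole. A call with a gripper value outside its range is refused whole. OPENING is the opening, from 0 (shut) to 1 (fully open), set as the call begins (- or left out, the last holds). The fingers move at their own pace and stop on an object; FORCE is the grip in N (left out, the last holds). Time passes only in rows, so rows that do not move let the fingers close. It gives the time, the measured TCP pose, the force, the opening and the grip force at its end, in the units of the state.
- sensors.read_state(): the state, without advancing time (a new reading comes with each control period).
- vision.camera(name): name is "scene" or "top"; returns the picture (480x640x3 uint8, red, green, blue); there is no depth.
- vision.camera_model(name): a dict with "vertical_fov" (degrees; the focal length in pixels is half the picture's height over the tangent of half this angle, whatever the lens; pixels are square), "cx", "cy" (the principal point, pixels), "camera_from_world" (4x4, takes a point from world to camera coordinates). Camera axes: x right, y down, z forward; pixel columns grow to the right and rows downward; lengths in m; the calibration is good to about 2 mm. A picture is of the moment at which its call begins. camera_model takes no time and is no camera call.
- r.close_job(): hands the job in; it is judged then, once.
The state is a dict: "time": time; "joint_positions": joint angles; "joint_vel": joint speeds; "joint_torque": joint torques, N m; "ee_pos": TCP position; "eef_rot": TCP orientation; "ft_force": force on the tool from outside, world axes, zero at the start; "torque": the same for the moment, N m; "width": finger opening in m; "grip_force": force on a finger pad.
Only numpy, scipy, OpenCV 4.12 (cv2) and the standard library are available. Lean on these libraries where they do the work, as an engineer would, in place of code of your own. Each camera call takes 0.05 s, during which the arm holds its last target. There are 200 camera calls.

## Working session

There is one attempt and no reset: what is moved stays moved. The work goes in short steps, Python scripts to look and compute and a shell command to move; the robot and the scene stay as the last step left them, time stands still between calls to the robot, and variables do not carry over. Pictures are saved under pics/ and viewed, at most 10 in all, crops included, and the job is handed in when it is done.

```bash
mkdir -p pics; ls; python3 - <<'E'
from bench import sensors, vision, r
import cv2
s=sensors.read_state(); print(s)
for n in("scene","top"):
    cv2.imwrite(f"pics/{n}0.png",vision.camera(n)[:,:,::-1]); print(vision.camera_model(n))
E
```

```text
pics
{'time': 0.0, 'joint_positions': array([ 1.26539325,  0.33285416, -0.06473391,  1.46096344,  0.02158928,
        1.34989445, -0.08848133]), 'joint_vel': array([-0.00099753,  0.00043333, -0.00112273, -0.00289144,  0.00059312,
       -0.00125671, -0.00025614]), 'joint_torque': array([-3.06283691e-04, -6.23263335e+01,  2.40074872e-02, -3.89890337e+01,
       -6.15474768e-02,  4.01157746e-02,  1.45646072e-04]), 'ee_pos': array([ 0.17431135, -0.59978695,  0.22175452]), 'eef_rot': array([ 9.90014277e-01,  1.40965332e-01, -1.22962013e-04, -7.01403854e-04]), 'ft_force': array([ 0.33488617, -0.71696726,  0.22193017]), 'torque': array([-0.04358959, -0.04434719, -0.03733221]), 'grip_force': 0.0, 'width': 0.08678164389126676}
{'vertical_fov': 48.847867743619645, 'cx': 319.08785950589817, 'cy': 240.06737749579582, 'camera_from_world': array([[ 0.26887939,  0.96309545, -0.01228932, -0.10911771],
       [ 0.72415817, -0.21055201, -0.65670602, -0.34117559],
       [-0.63505812,  0.1676753 , -0.75404653,  1.1976372 ],
       [ 0.        ,  0.        ,  0.        ,  1.        ]])}
{'vertical_fov': 56.85542617979634, 'cx': 322.3437500195678, 'cy': 246.18736843343945, 'camera_from_world': array([[ 0.01424867, -0.99988404, -0.00537413, -0.01757771],
       [-0.98634754, -0.01317351, -0.16414931,  0.56757262],
       [ 0.16405948,  0.00763967, -0.98642087,  0.64209857],
       [ 0.        ,  0.        ,  0.        ,  1.        ]])}
```

View pics/top0.png

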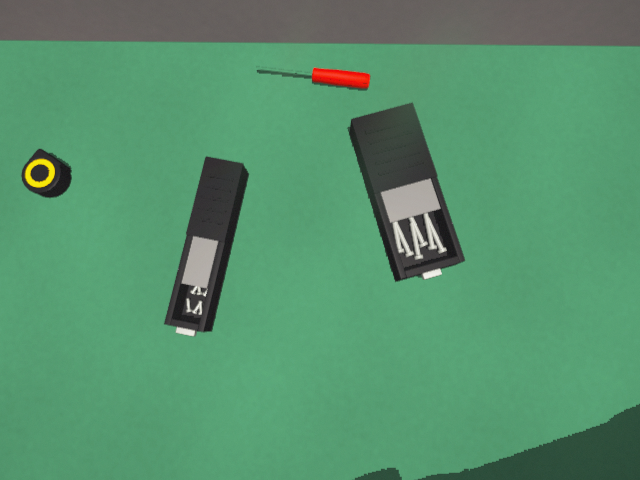

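View pics/scene0.png

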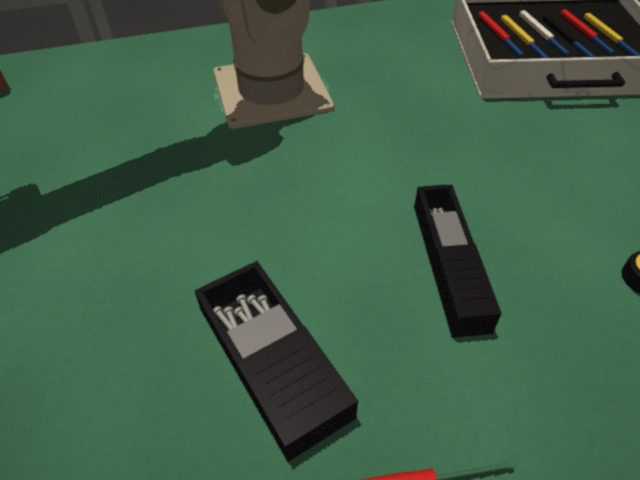

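The top view shows the wide case on the right, with its grey lid at about (381,192), (433,179), (441,210), (390,222). The narrow case is on the left, with its lid around (200,262). The scene view agrees, with the wide lid at about (262,331).

```bash
cat > h.py <<'E'
import numpy as np, cv2
from bench import sensors, vision, r
def ray(n,px,z):
    m=vision.camera_model(n); f=240/np.tan(np.radians(m["vertical_fov"]/2)); T=np.array(m["camera_from_world"])
    d=T[:3,:3].T@np.array([(px[0]-m["cx"])/f,(px[1]-m["cy"])/f,1]); c=-T[:3,:3].T@T[:3,3]
    return c+d*(z-c[2])/d[2]
def quad(n,img,box):
    x0,y0,x1,y1=box; h=cv2.cvtColor(img,cv2.COLOR_RGB2HSV)
    m=((h[...,1]<40)&(h[...,2]>90)&(h[...,2]<200)).astype(np.uint8)
    k=np.zeros_like(m);k[y0:y1,x0:x1]=m[y0:y1,x0:x1]
    k=cv2.morphologyEx(k,cv2.MORPH_OPEN,np.ones((11,11)))
    c=max(cv2.findContours(k,0,2)[0],key=cv2.contourArea)
    return cv2.boxPoints(cv2.minAreaRect(c))
E
python3 - <<'E'
from h import *
for n,p,b in(("top","pics/top0.png",(360,160,460,250)),("scene","pics/scene0.png",(215,290,310,365)),("top","pics/top0.png",(170,225,225,295))):
    q=quad(n,cv2.imread(p)[:,:,::-1].copy(),b); P=np.array([ray(n,x,.05) for x in q])
    print(n,q.round().tolist(),P[:,:2].round(4).tolist(),[round(float(np.linalg.norm(P[i]-P[i-1])),4) for i in range(4)],P.mean(0).round(4))
# end wall / case corners by eye from the top view
for px in((398,280),(464,261),(350,120),(413,104)): print(px, ray("top",px,.05 if px[1]>200 else .054).round(4))
E
```

```text
top [[380.0, 191.0], [431.0, 177.0], [440.0, 210.0], [389.0, 224.0]] [[0.6563, -0.0996], [0.6805, -0.1809], [0.6279, -0.1934], [0.6043, -0.1131]] [0.0537, 0.0848, 0.054, 0.0838] [ 0.6422 -0.1467  0.05  ]
scene [[225.0, 327.0], [280.0, 299.0], [296.0, 330.0], [241.0, 359.0]] [[0.6256, -0.1957], [0.6005, -0.1127], [0.6578, -0.1028], [0.6796, -0.1826]] [0.0556, 0.0868, 0.0581, 0.0827] [ 0.6408 -0.1484  0.05  ]
top [[181.0, 283.0], [192.0, 234.0], [218.0, 240.0], [207.0, 289.0]] [[0.5076, 0.2055], [0.5833, 0.1925], [0.5742, 0.1521], [0.4988, 0.1658]] [0.0407, 0.0768, 0.0415, 0.0766] [0.541 0.179 0.05 ]
(398, 280) [ 0.5165 -0.126   0.05  ]
(464, 261) [ 0.5471 -0.2276  0.05  ]
(350, 120) [ 0.7735 -0.0515  0.054 ]
(413, 104) [ 0.8024 -0.1535  0.054 ]
```

Each measurement matches the given sizes: the lid is about 84 mm wide and 55 mm of it shows, so it is about 75 mm open. The yaw is about 16.4°, and the tool's x axis is already at 16.2°. I'm moving above the lid with the fingers shut, aiming about 25 mm behind the near edge.

```bash
python3 -m crank '[[[0.95,-0.5,0],0],[[0.95,-0.5,0],0],[[0.95,-0.5,0],0],[[0.95,-0.5,0],0],[[0.95,-0.5,0],0],[[0.95,-0.5,0],0],[[0.95,-0.5,0],0],[[0.95,-0.5,0],0],[[0.95,-0.5,0],0],[[0.95,-0.5,0],0]]' 0 20
python3 -m crank '[[[0.95,-0.5,0.3],0],[[0.95,-0.5,0.3],0],[[0.95,-0.5,0.3],0],[[0.95,-0.5,0.3],0],[[0.95,-0.5,0.3],0],[[0.95,-0.5,0.3],0],[[0.95,-0.5,0.3],0],[[0.95,-0.5,0.3],0],[[0.95,-0.5,0.3],0],[[0.95,-0.5,0.3],0],[[0,0,0],0],[[0,0,0],0]]'
python3 - <<'E'
from h import *
cv2.imwrite("pics/top1.png",vision.camera("top")[150:350,300:600,::-1].repeat(2,0).repeat(2,1))
s=sensors.read_state();p=s["ee_pos"]; q=s["eef_rot"]
d=np.array([.640,-.146])-p[:2]; a=2*np.arctan2(q[1],q[0]); c,n=np.cos(a),np.sin(a)
print(p,q,np.degrees(a),s["ft_force"],"tool xy units",(np.array([d@[c,n],d@[n,-c]])/.03).round(2))
E
```

```text
time: 1.35
ee_pos: [0.4067, -0.3757, 0.2222]
eef_rot: [0.99, 0.141, -0.0, -0.0]
ft_force: [0.1, -0.9, 0.2]
width: 0.0016
grip_force: 0.0
time: 2.85
ee_pos: [0.6376, -0.1537, 0.1323]
eef_rot: [0.99, 0.141, -0.0, 0.0]
ft_force: [-0.5, -0.7, -0.9]
width: 0.0005
grip_force: 0.0
[ 0.6375223  -0.15431455  0.13254519] [ 9.90111398e-01  1.40282728e-01 -2.52819636e-04  3.35844072e-04] 16.128415057460785 [ 1.54783859 -1.02113186 -0.40230526] tool xy units [ 0.16 -0.24]
```

View pics/top1.png

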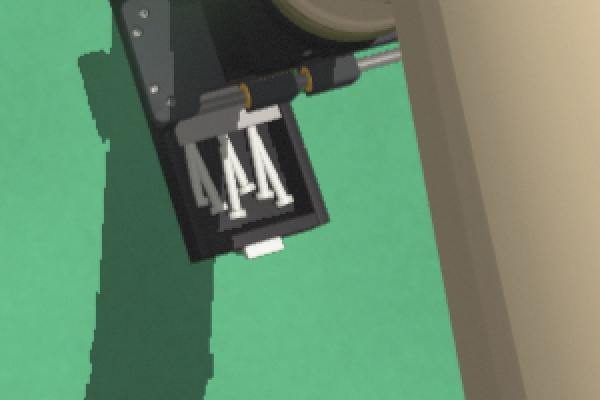

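The gripper hangs over the lid. The lid's near edge shows at crop (180–280, 110–135) with the bolts in front of it, and nothing has moved. Next I correct sideways and come down to just above the lid, then press gently.

```bash
python3 -m crank '[[[0.16,-0.24,0.8],0],[[0,0,0.8],0],[[0,0,0.7],0],[[0,0,0.1],0],[[0,0,0],0],[[0,0,0],0]]'
python3 -m crank '[[[0,0,0.1],0],[[0,0,0.1],0],[[0,0,0],0],[[0,0,0],0]]'
```

```text
time: 3.65
ee_pos: [0.6413, -0.145, 0.0617]
eef_rot: [0.99, 0.141, 0.001, 0.0]
ft_force: [0.3, 0.7, 1.0]
width: 0.0006
grip_force: 0.0
time: 4.15
ee_pos: [0.6407, -0.1448, 0.0546]
eef_rot: [0.99, 0.141, 0.0, 0.0]
ft_force: [-0.2, -0.1, -0.2]
width: 0.0002
grip_force: 0.0
```

```bash
python3 -m crank '[[[0,0,0.1],0],[[0,0,0.1],0],[[0,0,0],0],[[0,0,0],0]]'
```

```text
time: 4.65
ee_pos: [0.6423, -0.1444, 0.0504]
eef_rot: [0.99, 0.141, 0.002, 0.0]
ft_force: [0.3, 2.0, 10.1]
width: 0.0005
grip_force: 5.4
```

```bash
python3 -m crank '[[[0,0,0.06],0],[[0,0,0],0],[[0,0,0],0]]'; python3 -m crank '[[[-0.2,0,0],0],[[-0.3,0,0],0],[[-0.3,0,0],0],[[-0.2,0,0],0],[[0,0,0],0]]'
python3 - <<'E'
from h import *
cv2.imwrite("pics/top2.png",vision.camera("top")[150:350,300:600,::-1].repeat(2,0).repeat(2,1))
E
```

```text
time: 5.03
ee_pos: [0.6435, -0.1441, 0.0503]
eef_rot: [0.99, 0.141, 0.003, 0.001]
ft_force: [-1.2, 2.5, 19.9]
width: 0.0002
grip_force: 10.0
time: 5.65
ee_pos: [0.6144, -0.1527, 0.0503]
eef_rot: [0.99, 0.141, 0.003, 0.001]
ft_force: [-2.1, 2.7, 21.1]
width: 0.0005
grip_force: 10.7
```

View pics/top2.png

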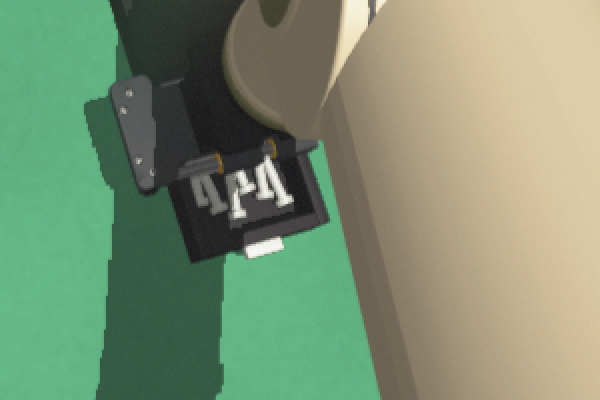

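The gripper now covers the lid in the top view, and the bolts are hidden down to about crop row 175. The scene view may show whether the lid followed.

```bash
python3 - <<'E'
from h import *
cv2.imwrite("pics/scene2.png",vision.camera("scene")[220:470,150:450,::-1].repeat(2,0).repeat(2,1))
E
```

```text
(no output)
```

View pics/scene2.png

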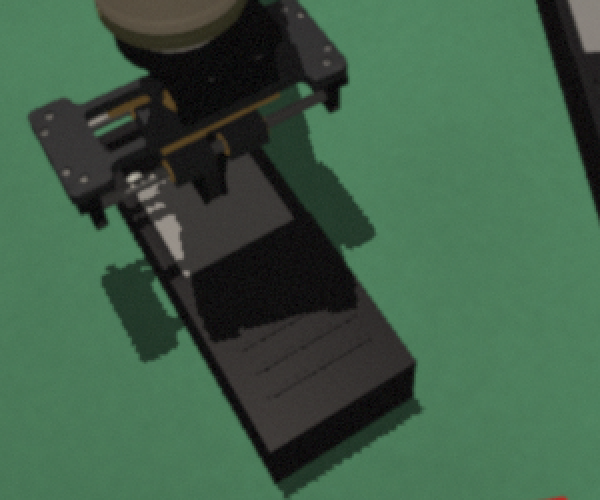

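The finger stands on the lid at crop (210,190), and the lid reaches past it to about (250,155), so it is following. I continue for the remaining 45 mm plus some overshoot.

```bash
python3 -m crank '[[[-0.2,0,0],0],[[-0.3,0,0],0],[[-0.3,0,0],0],[[-0.3,0,0],0],[[-0.1,0,0],0],[[0,0,0],0]]'; python3 -m crank '[[[-0.2,0,0],0],[[-0.2,0,0],0],[[-0.2,0,0],0],[[-0.1,0,0],0],[[0,0,0],0]]'
```

```text
time: 6.5
ee_pos: [0.5802, -0.1629, 0.0503]
eef_rot: [0.99, 0.141, 0.003, 0.001]
ft_force: [-1.1, 2.1, 22.5]
width: 0.0002
grip_force: 11.2
time: 7.12
ee_pos: [0.5619, -0.1684, 0.0503]
eef_rot: [0.99, 0.142, 0.005, 0.001]
ft_force: [6.6, 3.0, 15.6]
width: 0.0004
grip_force: 7.8
```

The drag force rose to about 7 N, so the lid has reached its stop. Now I lift, back away and check.

```bash
python3 -m crank '[[[0,0,-0.5],0],[[0,0,-1],0],[[0,0,-1],0],[[0,0,-1],0],[[0,1,-1],0],[[0,1,0],0],[[0,1,0],0],[[0,1,0],0],[[0,1,0],0],[[0,1,0],0],[[0,1,0],0],[[0,1,0],0]]'
python3 -m crank '[[[-0.8,1,0],0],[[-0.8,1,0],0],[[-0.8,1,0],0],[[-0.8,1,0],0],[[-0.8,1,0],0],[[0,0,0],0],[[0,0,0],0]]'
python3 - <<'E'
from h import *
im=vision.camera("top"); cv2.imwrite("pics/top3.png",im[:,:,::-1])
for b in((360,160,470,290),(170,225,225,295)):
    q=quad("top",im,b); P=np.array([ray("top",x,.05) for x in q])
    print(q.round().tolist(),P[:,:2].round(4).tolist(),[round(float(np.linalg.norm(P[i]-P[i-1])),4) for i in range(4)],P.mean(0).round(4))
E
```

```text
time: 8.62
ee_pos: [0.6237, -0.4005, 0.1817]
eef_rot: [0.99, 0.141, -0.001, -0.0]
ft_force: [0.7, 0.1, -0.1]
width: 0.0002
grip_force: 0.0
time: 9.5
ee_pos: [0.5508, -0.5764, 0.1815]
eef_rot: [0.99, 0.141, -0.0, -0.001]
ft_force: [0.2, 0.8, -1.0]
width: 0.0005
grip_force: 0.0
[[380.0, 192.0], [431.0, 176.0], [456.0, 256.0], [405.0, 272.0]] [[0.6557, -0.0991], [0.683, -0.1807], [0.5541, -0.2159], [0.5284, -0.1366]] [0.1328, 0.086, 0.1336, 0.0834] [ 0.6053 -0.1581  0.05  ]
[[181.0, 283.0], [193.0, 234.0], [218.0, 240.0], [207.0, 289.0]] [[0.5076, 0.2055], [0.5836, 0.1925], [0.5744, 0.152], [0.4988, 0.1658]] [0.0407, 0.0771, 0.0415, 0.0769] [0.5411 0.179  0.05  ]
```

View pics/top3.png

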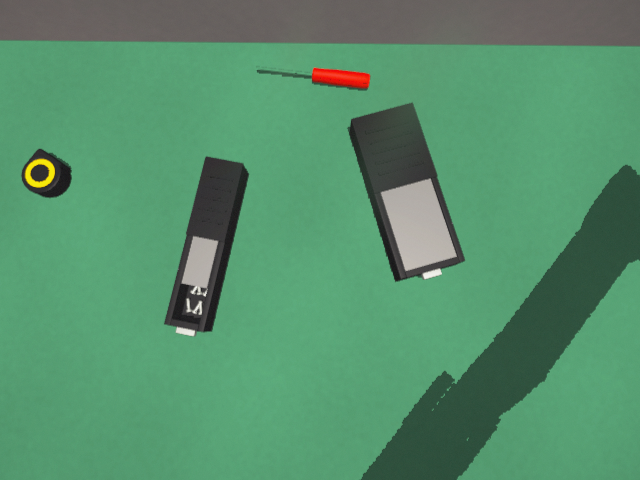

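The wide lid now covers the whole mouth: about 132 mm shows, with its near edge against the end wall at about (405–456, 256–272). The narrow lid still reads the same as at the start.

```bash
python3 -c "
from bench import r
print(r.close_job())"
```

```text
the job is handed in; nothing more can be done
None
```

The wide case's lid is fully shut against its end wall, the narrow case's lid was left as it was, and I handed the job in at about 9.5 s with the robot clear of everything.

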